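# Sort the glue syringes, spent from usable

### The arm

A 6-joint arm with a two-finger parallel gripper is mounted at the origin on the work surface. World frame = base frame: x ahead of the robot, y to its left, z up, the work surface at z = 0. Lengths are in m, angles in degrees, forces in N, time in s.
With the tool pointing down it reaches from about 0.25 to 0.725 m from the base axis. Payload 9.7 kg.
Tool frame: the origin (TCP) lies midway between the tips of the shut fingers; the grasp point (between the pads) lies 19 mm behind it; z points along the fingers, y is the line along which they close (so a half turn about z gives the same grasp; the last joint's range is limited). The gripper opens to 85 mm and grips with 20 to 120 N. Pads are 22 mm wide; open, the fingers measure 114 mm over their backs; the gripper's body (76 mm by 85 mm) begins 54 mm behind the grasp point. The pads swing forward as they close: fully open they stand 13 mm farther back than shut.
Start: joints at [-71.963, 4.979, 10.078, 95.1, 0, 90], TCP at [0.17, -0.523, 0.231] pointing down, gripper open.
Joint ranges: [-179.16, 179.16], [-48.56, 103.87], [-65.8, 70.77], [-126.05, 130.52], [-82.76, 87.17], [-180, 180]. Speed limits (degrees/s): [127.2, 127.2, 147.25, 180, 180, 180].

### API

Orientations are given as [roll, pitch, yaw] about the fixed x, y, z axes, in that order (R = Rz(yaw) Ry(pitch) Rx(roll)).
In Python, from workcell import * gives the robot as it stands.
- The arm moves only by the tool servo_tool, never from a script. Its argument "moves" is a list of rows, each a list of 4 numbers: the shift along the world's x, y, z in cm, then the turn about the world's z in rad. A call has 1 to 20 rows; each row is the pose to reach, as a shift and turn from the pose commanded when the call began; what a row does not reach only later rows make up. A row lasts 1/12 s, in which the tool goes at most 41.7 mm and 7.16 degrees, less where a joint would pass 70% of its speed; a pose out of reach is approached as far as the arm can. A call with a gripper value outside its range is refused whole. "claw" is the closure, from 0 (fully open) to 1 (shut), set as the call begins (left out, the last holds). The fingers move at their own pace and stop on an object; "force" is the grip in N (left out, the last holds). Time passes only in rows, so rows that repeat a pose let the fingers close. It gives the time, the measured TCP pose, the force, the opening and the grip force at its end, in the units of the state.
- get_obs(): the state, without advancing time (a new reading comes with each control period).
- camera(name): name is "side" or "top"; returns the picture (420x560x3 uint8, red, green, blue); there is no depth.
- get_calibration(name): a dict with "fx", "fy", "cx", "cy" (pixels), "k1" (the pictures are not rectified: a ray, as slopes to the right and down, at radius r is drawn at 1 + k1 r^2 times it, then the intrinsics apply), "rvec" (rotation vector, rad) and "tvec" (3), from world to camera coordinates, as OpenCV has them. Camera axes: x right, y down, z forward; pixel columns grow to the right and rows downward; lengths in m; the calibration is good to about 2 mm. A picture is of the moment at which its call begins. get_calibration takes no time and is no camera call.
- job_done(): hands the job in; it is judged then, once.
The state is a dict: "time": time; "q": joint angles; "qd": joint speeds; "joint_efforts": joint torques, N m; "ee_pos": TCP position; "tcp_rot": TCP orientation; "wrist_force": force on the tool from outside, world axes, zero at the start; "torque": the same for the moment, N m; "opening": finger opening in m; "grasp_force": force on a finger pad.
Only numpy, scipy, OpenCV 4.12 (cv2) and the standard library are available. Lean on these libraries where they do the work, as an engineer would, in place of code of your own. Each camera call takes 0.05 s, during which the arm holds its last target. There are 200 camera calls.

### The job

Sort the three glue syringes lying on the bench: a syringe whose plunger is pushed fully home is spent and goes into the cardboard carton, one whose plunger is still drawn out goes into the low plywood tray, lying flat inside its walls. Do not push a drawn-out plunger in or pull a spent one out, and leave the tub, the sanding block and the screwdriver where they are.

Things in the scene. Friction and masses are not known exactly. Their poses are not given: they have to be found in the camera images.
- syringe_a: white plastic glue syringe lying on the bench, one of three alike. Barrel 28 mm diameter, 95 mm long, along its own x; nozzle 11 mm diameter and 18 mm long at the -x end; finger flange at the +x end, 5 mm thick, 52 mm wide (y), 28 mm high, which keeps it from rolling. Origin on the underside, below the middle of the barrel; z up. 45 to 85 g
- syringe_a_grip (a point): point on the barrel's axis at the middle of its length, 14 mm above the bench: where to take syringe_a, across the barrel; the barrel is rigid
- syringe_a_plunger_disc (a point): centre of the white thumb disc (27 mm diameter, 5 mm thick) at the +x end of the plunger of syringe_a; it lies 58 mm from the grip point when the plunger is fully in and up to 52 mm farther when it is drawn out
- syringe_a_plunger (a joint): how far the plunger of syringe_a is drawn out, m: 0 to 0.003 is pushed fully home (spent), 0.036 to 0.052 is drawn out (still has glue). It is stiff (about 6 N) and stays where it is
- syringe_b: white plastic glue syringe lying on the bench, one of three alike. Barrel 28 mm diameter, 95 mm long, along its own x; nozzle 11 mm diameter and 18 mm long at the -x end; finger flange at the +x end, 5 mm thick, 52 mm wide (y), 28 mm high, which keeps it from rolling. Origin on the underside, below the middle of the barrel; z up. 45 to 85 g
- syringe_b_grip (a point): point on the barrel's axis at the middle of its length, 14 mm above the bench: where to take syringe_b, across the barrel; the barrel is rigid
- syringe_b_plunger_disc (a point): centre of the white thumb disc (27 mm diameter, 5 mm thick) at the +x end of the plunger of syringe_b; it lies 58 mm from the grip point when the plunger is fully in and up to 52 mm farther when it is drawn out
- syringe_b_plunger (a joint): how far the plunger of syringe_b is drawn out, m: 0 to 0.003 is pushed fully home (spent), 0.036 to 0.052 is drawn out (still has glue). It is stiff (about 6 N) and stays where it is
- syringe_c: white plastic glue syringe lying on the bench, one of three alike. Barrel 28 mm diameter, 95 mm long, along its own x; nozzle 11 mm diameter and 18 mm long at the -x end; finger flange at the +x end, 5 mm thick, 52 mm wide (y), 28 mm high, which keeps it from rolling. Origin on the underside, below the middle of the barrel; z up. 45 to 85 g
- syringe_c_grip (a point): point on the barrel's axis at the middle of its length, 14 mm above the bench: where to take syringe_c, across the barrel; the barrel is rigid
- syringe_c_plunger_disc (a point): centre of the white thumb disc (27 mm diameter, 5 mm thick) at the +x end of the plunger of syringe_c; it lies 58 mm from the grip point when the plunger is fully in and up to 52 mm farther when it is drawn out
- syringe_c_plunger (a joint): how far the plunger of syringe_c is drawn out, m: 0 to 0.003 is pushed fully home (spent), 0.036 to 0.052 is drawn out (still has glue). It is stiff (about 6 N) and stays where it is
- carton: open cardboard waste carton, fixed, 240 (x) by 210 (y) by 70 mm high, walls and floor 5 mm thick; origin at the centre of its underside, on the bench
- tray: low open plywood tray, fixed, 260 (x) by 170 (y) by 30 mm high, walls and floor 6 mm thick; origin at the centre of its underside, on the bench
- tub: bystander: small loose white mixing tub, 84 mm diameter, 70 mm high; origin under its centre
- sanding_block: bystander: loose cork and wood sanding block, 112 by 65 by 42 mm; origin under its centre
- screwdriver: bystander: loose screwdriver lying on the bench

How it is judged (in metres and radians):
At the end, for the whole second after the job is handed in: Drawn-out syringe in the tray, barrel middle and thumb disc inside its walls, under 40 and 45 mm above its underside. Both spent syringes in the carton, barrel middle (under 65 mm up) and disc inside its walls and below its rim. All at rest (under 0.02 m/s) (x of syringe_a_grip in the frame of tray between -0.124 and 0.124 m and y of syringe_a_grip in the frame of tray between -0.079 and 0.079 m and z of syringe_a_grip in the frame of tray between 0 and 0.04 m and x of syringe_a_plunger_disc in the frame of tray between -0.124 and 0.124 m and y of syringe_a_plunger_disc in the frame of tray between -0.079 and 0.079 m and z of syringe_a_plunger_disc in the frame of tray between 0 and 0.045 m and x of syringe_b_grip in the frame of carton between -0.115 and 0.115 m and y of syringe_b_grip in the frame of carton between -0.1 and 0.1 m and z of syringe_b_grip in the frame of carton between 0 and 0.065 m and x of syringe_b_plunger_disc in the frame of carton between -0.115 and 0.115 m and y of syringe_b_plunger_disc in the frame of carton between -0.1 and 0.1 m and z of syringe_b_plunger_disc in the frame of carton between 0 and 0.07 m and x of syringe_c_grip in the frame of carton between -0.115 and 0.115 m and y of syringe_c_grip in the frame of carton between -0.1 and 0.1 m and z of syringe_c_grip in the frame of carton between 0 and 0.065 m and x of syringe_c_plunger_disc in the frame of carton between -0.115 and 0.115 m and y of syringe_c_plunger_disc in the frame of carton between -0.1 and 0.1 m and z of syringe_c_plunger_disc in the frame of carton between 0 and 0.07 m and linear speed of each of syringe_a, syringe_b, syringe_c below 0.02 m/s); the robot touches nothing.
It fails at once if a drawn-out plunger was pushed in (below 30 mm) (value of joint syringe_a_plunger below 0.03 m).
It fails at once if a spent plunger was pulled out (beyond 10 mm) (value of joint any of syringe_b_plunger, syringe_c_plunger above 0.01 m).
It fails at once if the tub, the sanding block or the screwdriver was moved more than 20 mm (distance of any of tub, sanding_block, screwdriver from where it was at the start of the episode above 0.02 m).
It also fails if it takes over 64 s, if anything falls off the work surface, if the arm or the gripper's body presses on something with over 40 N, if the wrist force passes 120 N, or if a joint passes its speed limit or range.

## Working session

There is one attempt and no reset: what is moved stays moved. The work goes in short steps, Python scripts to look and compute and a tool call to move; the robot and the scene stay as the last step left them, time stands still between calls to the robot, and variables do not carry over. Pictures are saved under pics/ and viewed, at most 10 in all, crops included, and the job is handed in when it is done.

Besides the shell and the picture viewer there is one more tool, called after ">>>" as name([rows], argument=value, ...), one row to a line, values as JSON. servo_tool: Moves the arm, as the interface text tells. Its arguments: {"type":"object","properties":{"moves":{"type":"array","items":{"type":"array","items":{"type":"number"}}},"claw":{"type":"number"},"force":{"type":"number"}},"required":["moves"]}

```bash
mkdir -p pics; python3 - <<'E'
from workcell import *
import cv2
for n in("top","side"):
    cv2.imwrite(f"pics/{n}0.png",cv2.cvtColor(camera(n),cv2.COLOR_RGB2BGR)); print(get_calibration(n))
print(get_obs())
E
```

```text
{'fx': 410.6457344504281, 'fy': 410.6457344504281, 'cx': 284.4570589091235, 'cy': 207.68551339937173, 'k1': -0.09047078163740463, 'rvec': array([ 2.14182605, -2.19996991,  0.07877545]), 'tvec': array([0.01460443, 0.62604122, 0.99793925])}
{'fx': 467.4490127236306, 'fy': 467.4490127236306, 'cx': 280.34635932018523, 'cy': 206.90213086019614, 'k1': -0.16190096973175436, 'rvec': array([ 2.07807301, -0.21335643,  0.15591509]), 'tvec': array([-0.61565038,  0.0796309 ,  0.95500993])}
{'time': 0.1, 'q': array([-7.19635374e+01,  5.00719642e+00,  1.00395141e+01,  9.50997180e+01,
       -1.87492253e-04,  9.00020493e+01]), 'qd': array([-0.02143534, -0.07484788,  0.05563127,  0.0399254 , -0.01626554,
       -0.07261877]), 'joint_efforts': array([ 1.52463981e-04, -5.21562660e+01,  4.65652370e+01,  1.59875827e-02,
        3.00391093e-06, -5.67479589e-06]), 'ee_pos': array([ 0.17022793, -0.52277846,  0.23066584]), 'tcp_rot': array([-1.79932600e+02,  1.89902884e-04,  1.80344135e+01]), 'wrist_force': array([ 0.00174842, -0.39500303, -0.31042334]), 'torque': array([-0.00838925,  0.03379304,  0.00466304]), 'grasp_force': 0.0, 'opening': 0.08526570543388406}
```

View pics/top0.png

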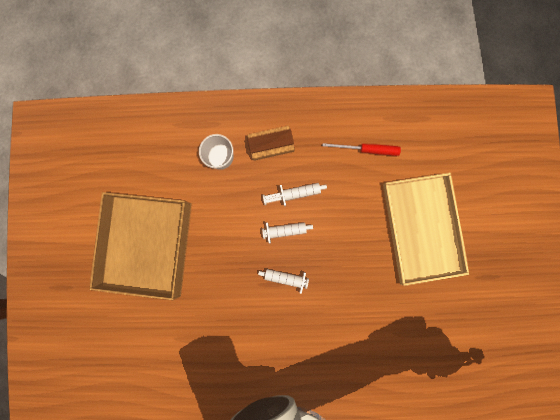

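View pics/side0.png

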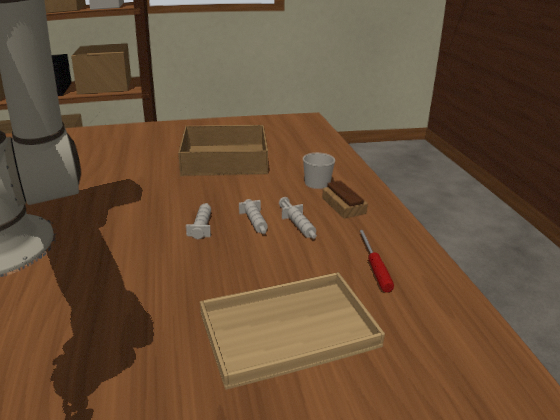

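The top view shows three syringes. The upper one, at about (295,194), is drawn out, with its disc at (265,200) behind the flange at (283,195). The ones at (287,231) and (285,279) look spent. The carton is at (140,246) and the tray at (425,229). The side view shows the same layout.

```bash
cat > h.py <<'E'
from workcell import *
import cv2, numpy as np
def cal(n):
    c=get_calibration(n); R=cv2.Rodrigues(c["rvec"])[0]
    return R,np.array(c["tvec"]),np.array([[c["fx"],0,c["cx"]],[0,c["fy"],c["cy"]],[0,0,1]]),np.array([c["k1"],0,0,0,0.])
def ray(n,px):
    R,t,K,D=cal(n); u=cv2.undistortPoints(np.array([[px]],float),K,D)[0,0]
    d=R.T@np.array([*u,1]); return -R.T@t,d/np.linalg.norm(d)
def plane(n,px,z):
    o,d=ray(n,px); return o+d*(z-o[2])/d[2]
def tri(a,b):
    (o1,d1),(o2,d2)=ray("top",a),ray("side",b)
    s=np.linalg.lstsq(np.c_[d1,-d2],o2-o1,rcond=None)[0]
    p,q=o1+s[0]*d1,o2+s[1]*d2; return (p+q)/2,np.linalg.norm(p-q)
def proj(n,p):
    R,t,K,D=cal(n); return cv2.projectPoints(np.array([p],float),cv2.Rodrigues(R)[0],t,K,D)[0][0,0]
def white(img,box,smax=70,vmin=110):
    hsv=cv2.cvtColor(img,cv2.COLOR_RGB2HSV); m=((hsv[...,1]<smax)&(hsv[...,2]>vmin)).astype(np.uint8)
    k=np.zeros_like(m);x0,y0,x1,y1=box;k[y0:y1,x0:x1]=1; return m*k
E
python3 - <<'E'
from h import *
boxes={"top":(250,172,335,300),"side":(180,190,322,245)}
for n in boxes:
    im=cv2.imread(f"pics/{n}0.png"); m=white(im[...,::-1].copy(),boxes[n])
    m=cv2.morphologyEx(m,cv2.MORPH_CLOSE,np.ones((3,3)))
    for c in cv2.findContours(m,0,2)[0]:
        if cv2.contourArea(c)<60: continue
        p=c[:,0].astype(float); v=cv2.fitLine(c,cv2.DIST_L2,0,.01,.01)[:2,0]
        mm=np.zeros_like(m); cv2.drawContours(mm,[c],-1,1,-1); yx=np.argwhere(mm)[:,::-1].astype(float)
        mu=yx.mean(0); w,V=np.linalg.eigh(np.cov((yx-mu).T)); v=V[:,1]; v=v*np.sign(v[0]); s=(yx-mu)@v; t=(yx-mu)@V[:,0]
        e=[mu+v*(s.min()-.5),mu+v*(s.max()+.5)]
        print(n,"mu",mu.round(1),"ends",np.round(e,1).tolist())
        print("  width:",[int(np.ptp(t[abs(s-q)<.7])+1.5) if (abs(s-q)<.7).any() else 0 for q in np.arange(s.min(),s.max()+.5,2)])
        if n=="top":print("  world z=14:",[plane(n,q,.014).round(4).tolist() for q in e])
    b=boxes[n]; cr=im[b[1]:b[3],b[0]:b[2]]; cv2.imwrite(f"pics/{n}_crop.png",cv2.resize(cr,None,fx=4 if n=="top" else 5,fy=4 if n=="top" else 5,interpolation=2))
# tray & carton rim corners, approximate clicks from top view; refine by eye
for nm,z,pts in(("carton",.07,[(103,193),(189,201),(173,299),(91,291)]),("tray",.03,[(384,183),(450,174),(468,275),(404,285)])):
    q=np.array([plane("top",p,z) for p in pts]); print(nm,q[:,:2].round(3).tolist(),"c",q.mean(0).round(3),"sides",[np.linalg.norm(q[i]-q[i-1]).round(3) for i in range(4)])
for a,b in(((468,275),(379,327)),((384,183),(202,300)),((450,174),(340,280)),((404,285),(225,374))): print("tray tri",tri(a,b))
for a,b in(((103,193),(265,127)),((189,201),(268,150)),((173,299),(181,151))): print("carton tri",tri(a,b))
E
```

```text
top mu [285.7 278.6] ends [[257.7, 272.2], [308.0, 283.7]]
  width: [3, 3, 4, 4, 10, 10, 11, 10, 11, 10, 10, 10, 10, 11, 10, 10, 10, 10, 11, 10, 11, 10, 16, 22, 9, 10]
  world z=14: [[0.4672, 0.0692, 0.014], [0.4355, -0.0558, 0.014]]
top mu [285.  230.1] ends [[262.0, 233.4], [312.7, 226.1]]
  width: [8, 7, 16, 20, 11, 10, 10, 10, 11, 10, 10, 10, 11, 10, 10, 11, 10, 10, 10, 11, 10, 10, 5, 4, 4, 4]
  world z=14: [[0.5639, 0.0563, 0.014], [0.5788, -0.0718, 0.014]]
top mu [294.4 192.8] ends [[262.8, 199.4], [326.5, 186.0]]
  width: [8, 7, 6, 7, 6, 7, 7, 6, 7, 7, 22, 10, 10, 9, 10, 10, 10, 10, 9, 10, 11, 10, 10, 10, 10, 9, 10, 10, 10, 6, 4, 4, 3]
  world z=14: [[0.6498, 0.0523, 0.014], [0.6797, -0.1102, 0.014]]
side mu [199.5 223.4] ends [[194.1, 238.1], [207.2, 202.5]]
  width: [11, 16, 19, 25, 26, 25, 21, 17, 16, 10, 11, 10, 10, 11, 11, 10, 10, 10, 5]
side mu [253.6 213.6] ends [[243.9, 199.1], [265.6, 231.5]]
  width: [3, 13, 15, 20, 24, 23, 15, 14, 14, 12, 12, 12, 11, 12, 12, 12, 12, 10, 7, 3]
side mu [297.  216.2] ends [[279.9, 198.3], [315.8, 236.0]]
  width: [5, 9, 10, 10, 11, 12,
[... 370 characters left out ...]
0.257), np.float64(0.171), np.float64(0.257), np.float64(0.164)]
tray tri (array([ 0.54878295, -0.46334821,  0.12245109]), np.float64(0.21240865456458827))
tray tri (array([ 0.55503313, -0.26054267,  0.02805938]), np.float64(0.2513013753835382))
tray tri (array([ 0.66181859, -0.38185102,  0.11508623]), np.float64(0.0499059076199483))
tray tri (array([ 0.43455763, -0.33263998, -0.10875542]), np.float64(0.04654978186317938))
carton tri (array([0.67603493, 0.44729748, 0.05864051]), np.float64(0.007124321255021592))
carton tri (array([0.6449548 , 0.22605868, 0.07459111]), np.float64(0.0009174875792339791))
carton tri (array([0.41485202, 0.26756526, 0.07179921]), np.float64(0.006071816854464079))
```

View pics/top_crop.png

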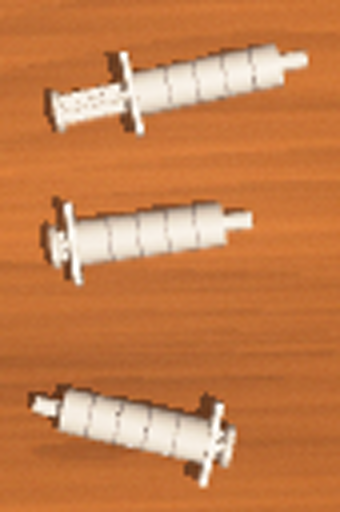

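View pics/side_crop.png

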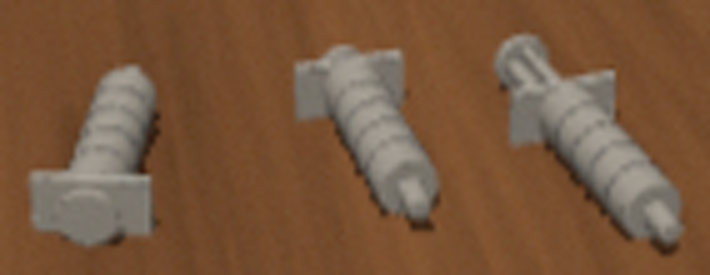

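The crops confirm it. The upper syringe is drawn out: disc at crop (55,108), flange at (130,92). The other two have the disc tight against the flange. My tray correspondences were wrong, so I'll fix them and triangulate the syringe heights.

```bash
python3 - <<'E'
from h import *
for nm,a,b in(("A tip",(326,186),(313.5,236.5)),("B tip",(312.3,226.2),(265.5,231.5)),("C tip",(258.2,272.3),(207,203.5)),("A disc",(263.3,199.3),(284,201.5)),
 ("tray nr",(450,174),(379,326)),("tray nl",(468,275),(225,374)),("tray fr",(384,183),(338,280)),("tray fl",(404,285),(203,318)),("B barrel mid top",(287,230),(256,211)),
 ("A barrel mid top",(301.5,191),(301.5,214)),("C barrel mid top",(283,278),(203,214))):
    p,e=tri(a,b);print(nm,(p*1e3).round(1),"err",round(e*1e3,1))
for nm,g,d,T in(("A",(.667,-.044),100.4,.102),("B",(.5711,-.0053),96.7,.058),("C",(.4508,.0043),180+75.8,.058)):
    u=np.array([np.cos(np.radians(d)),np.sin(np.radians(d))]); 
    print(nm,[(s,proj("top",[*(np.array(g)+u*s),.014]).round(1).tolist(),proj("side",[*(np.array(g)+u*s),.014]).round(1).tolist()) for s in(-.0655,-.0475,0,.05)])
E
```

```text
A tip [ 679.2 -108.9   12. ] err 1.4
B tip [580.3 -71.2  12.2] err 3.2
C tip [467.6  67.7  16.2] err 1.1
A disc [650.5  51.1  12.8] err 0.4
tray nr [ 696.9 -418.6   40.7] err 2.8
tray nl [ 447.2 -455.3   29.3] err 4.1
tray fr [ 683.9 -258.     9.8] err 0.3
tray fl [ 426.1 -300.6   -1.4] err 5.8
B barrel mid top [571.4  -7.2  27.7] err 2.1
A barrel mid top [667.  -45.9  32.2] err 1.4
C barrel mid top [453.4   5.9  24.7] err 2.5
A [(-0.0655, [325.8, 186.3], [313.6, 235.6]), (-0.0475, [318.9, 187.8], [309.9, 231.3]), (0, [300.6, 191.6], [300.6, 220.6]), (0.05, [281.3, 195.7], [291.5, 210.2])]
B [(-0.0655, [312.1, 226.2], [264.0, 230.7]), (-0.0475, [305.0, 227.2], [261.5, 226.5]), (0, [286.3, 229.9], [255.3, 215.8]), (0.05, [266.7, 232.7], [249.2, 205.5])]
C [(-0.0655, [258.3, 272.3], [206.5, 204.3]), (-0.0475, [265.3, 273.9], [205.2, 208.1]), (0, [283.8, 278.2], [201.6, 218.6]), (0.05, [303.3, 282.6], [197.6, 230.5])]
```

>>> servo_tool([
  [49.7,47.9,-8,1.438],
  [49.7,47.9,-8,1.438],
  [49.7,47.9,-8,1.438],
  [49.7,47.9,-8,1.438],
  [49.7,47.9,-8,1.438],
  [49.7,47.9,-8,1.438],
  [49.7,47.9,-8,1.438],
  [49.7,47.9,-8,1.438],
  [49.7,47.9,-8,1.438],
  [49.7,47.9,-8,1.438],
  [49.7,47.9,-8,1.438],
  [49.7,47.9,-8,1.438],
  [49.7,47.9,-8,1.438],
  [49.7,47.9,-8,1.438],
  [49.7,47.9,-8,1.438],
  [49.7,47.9,-8,1.438],
  [49.7,47.9,-8,1.438],
  [49.7,47.9,-8,1.438],
  [49.7,47.9,-8,1.438],
  [49.7,47.9,-8,1.438],
], claw=0.4, force=25)

```text
time: 1.77
ee_pos: [0.6669, -0.0442, 0.1508]
tcp_rot: [-179.9, -0.0, 100.4]
wrist_force: [-0.5, -0.9, 0.4]
opening: 0.0513
grasp_force: 0.0
```

>>> servo_tool([
  [0,0,-3,0],
  [0,0,-6,0],
  [0,0,-9,0],
  [0,0,-11,0],
  [0,0,-12.5,0],
  [0,0,-13.5,0],
  [0,0,-14.2,0],
  [0,0,-14.6,0],
  [0,0,-14.6,0],
  [0,0,-14.6,0],
])

```text
time: 2.6
ee_pos: [0.6677, -0.0442, 0.0063]
tcp_rot: [179.9, 0.0, 100.4]
wrist_force: [0.3, -0.2, 0.3]
opening: 0.0512
grasp_force: 0.0
```

>>> servo_tool([
  [0,0,0,0],
  [0,0,0,0],
  [0,0,0,0],
  [0,0,0,0],
  [0,0,0,0],
  [0,0,0,0],
  [0,0,0,0],
  [0,0,0,0],
  [0,0,0,0],
  [0,0,0,0],
], claw=1, force=25)

```text
time: 3.43
ee_pos: [0.6679, -0.044, 0.0064]
tcp_rot: [179.9, 0.0, 100.4]
wrist_force: [-0.7, -1.4, 6.5]
opening: 0.0271
grasp_force: 24.7
```

>>> servo_tool([
  [0,0,2,0],
  [0,0,5,0],
  [0,0,8,0],
  [0,0,10,0],
  [0,0,12,0],
])

```text
time: 3.85
ee_pos: [0.6675, -0.0439, 0.127]
tcp_rot: [179.9, 0.0, 100.4]
wrist_force: [-0.2, 0.1, -0.5]
opening: 0.027
grasp_force: 24.9
```

>>> servo_tool([
  [-0.8,-2.1,0,-0.107],
  [-1.7,-4.2,0,-0.214],
  [-2.5,-6.3,0,-0.321],
  [-3.3,-8.4,0,-0.428],
  [-4.2,-10.5,0,-0.535],
  [-5.0,-12.6,0,-0.642],
  [-5.8,-14.7,0,-0.75],
  [-6.7,-16.8,0,-0.857],
  [-7.5,-18.9,0,-0.964],
  [-8.3,-21,0,-1.071],
  [-9.2,-23.1,0,-1.178],
  [-10,-25.2,0,-1.285],
  [-10.8,-27.3,0,-1.392],
  [-11.7,-29.4,0,-1.499],
  [-12.5,-31.5,0,-1.606],
  [-12.5,-31.5,0,-1.606],
  [-12.5,-31.5,0,-1.606],
])

```text
time: 5.27
ee_pos: [0.5417, -0.3598, 0.125]
tcp_rot: [-180.0, 0.0, 8.4]
wrist_force: [-0.3, -0.4, -0.6]
opening: 0.0273
grasp_force: 25.0
```

```bash
python3 - <<'E'
from h import *
cv2.imwrite("pics/top1.png",camera("top")[...,::-1]); print({k:get_obs()[k] for k in("ee_pos","opening","grasp_force")})
E
```

```text
{'ee_pos': array([ 0.54214714, -0.35900435,  0.12504444]), 'opening': 0.02715328447675903, 'grasp_force': 24.96884822845459}
```

View pics/top1.png

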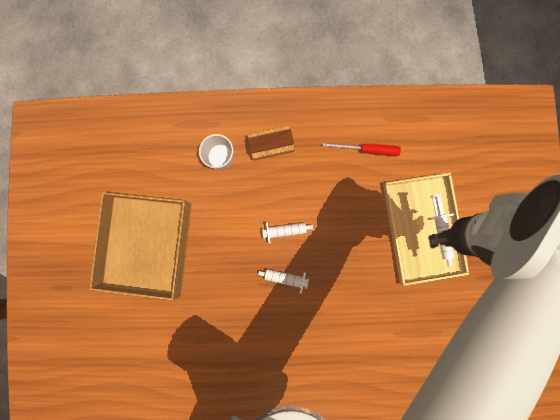

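The drawn-out syringe is held over the tray at about (443,230), with its disc at (437,197). It's aligned with the tray's long side and inside the walls. Next I lower and release it.

>>> servo_tool([
  [0,0,-3,0],
  [0,0,-6,0],
  [0,0,-8,0],
  [0,0,-9.5,0],
  [0,0,-10.3,0],
  [0,0,-10.8,0],
  [0,0,-11.1,0],
  [0,0,-11.1,0],
  [0,0,-11.1,0],
])

```text
time: 6.07
ee_pos: [0.5429, -0.3591, 0.0153]
tcp_rot: [179.9, -0.1, 8.4]
wrist_force: [-0.4, -0.0, 0.0]
opening: 0.0269
grasp_force: 25.0
```

>>> servo_tool([
  [0,0,0,0],
  [0,0,0,0],
  [0,0,0,0],
  [0,0,0,0],
  [0,0,0,0],
  [0,0,1.5,0],
  [0,0,4,0],
  [0,0,8,0],
  [0,0,12,0],
  [0,0,14,0],
  [0,0,14,0],
], claw=0.4)

```text
time: 6.98
ee_pos: [0.544, -0.3601, 0.1609]
tcp_rot: [179.7, -0.4, 8.4]
wrist_force: [0.6, -0.5, 0.0]
opening: 0.0515
grasp_force: 0.0
```

>>> servo_tool([
  [2.8,35.4,0,1.541],
  [2.8,35.4,0,1.541],
  [2.8,35.4,0,1.541],
  [2.8,35.4,0,1.541],
  [2.8,35.4,0,1.541],
  [2.8,35.4,0,1.541],
  [2.8,35.4,0,1.541],
  [2.8,35.4,0,1.541],
  [2.8,35.4,0,1.541],
  [2.8,35.4,0,1.541],
  [2.8,35.4,0,1.541],
  [2.8,35.4,0,1.541],
  [2.8,35.4,0,1.541],
  [2.8,35.4,0,1.541],
  [2.8,35.4,0,1.541],
  [2.8,35.4,0,1.541],
])

```text
time: 8.32
ee_pos: [0.5702, -0.005, 0.154]
tcp_rot: [-180.0, -0.0, 96.6]
wrist_force: [-0.0, 0.3, 0.5]
opening: 0.0509
grasp_force: 0.0
```

>>> servo_tool([
  [0,0,-3,0],
  [0,0,-6,0],
  [0,0,-9,0],
  [0,0,-11,0],
  [0,0,-12.7,0],
  [0,0,-13.7,0],
  [0,0,-14.4,0],
  [0,0,-14.8,0],
  [0,0,-14.8,0],
  [0,0,-14.8,0],
])

```text
time: 9.15
ee_pos: [0.5708, -0.005, 0.0071]
tcp_rot: [179.9, 0.0, 96.7]
wrist_force: [-0.4, -0.7, 0.6]
opening: 0.0514
grasp_force: 0.0
```

>>> servo_tool([
  [0,0,0,0],
  [0,0,0,0],
  [0,0,0,0],
  [0,0,0,0],
  [0,0,0,0],
  [0,0,0,0],
  [0,0,0,0],
  [0,0,0,0],
  [0,0,3,0],
  [0,0,7,0],
  [0,0,11,0],
  [0,0,15,0],
  [0,0,15,0],
  [0,0,15,0],
], claw=1)

```text
time: 10.32
ee_pos: [0.5716, -0.005, 0.1592]
tcp_rot: [179.7, 0.0, 96.7]
wrist_force: [-0.4, 0.6, -1.1]
opening: 0.027
grasp_force: 25.2
```

>>> servo_tool([
  [0.2,3.5,0,-0.03],
  [0.4,7,0,-0.06],
  [0.6,10.5,0,-0.09],
  [0.8,14,0,-0.12],
  [1,17.5,0,-0.15],
  [1.2,21,0,-0.18],
  [1.4,24.5,0,-0.21],
  [1.6,28,0,-0.24],
  [1.7,31.5,0,-0.265],
  [1.8,35,0,-0.265],
  [1.8,35,0,-0.265],
  [1.8,35,0,-0.265],
  [1.8,35,0,-0.265],
])

```text
time: 11.4
ee_pos: [0.5878, 0.3446, 0.1547]
tcp_rot: [-179.9, 0.1, 81.5]
wrist_force: [-0.5, -0.3, -1.0]
opening: 0.027
grasp_force: 25.1
```

>>> servo_tool([
  [0,0,-3,0],
  [0,0,-6,0],
  [0,0,-9,0],
  [0,0,-11,0],
  [0,0,-12.5,0],
  [0,0,-13.3,0],
  [0,0,-13.3,0],
  [0,0,-13.3,0],
])

```text
time: 12.07
ee_pos: [0.5885, 0.3442, 0.0238]
tcp_rot: [180.0, -0.0, 81.5]
wrist_force: [0.6, -0.1, 0.2]
opening: 0.0271
grasp_force: 25.2
```

>>> servo_tool([
  [0,0,0,0],
  [0,0,0,0],
  [0,0,0,0],
  [0,0,0,0],
  [0,0,0,0],
  [0,0,1.5,0],
  [0,0,4,0],
  [0,0,8,0],
  [0,0,12,0],
  [0,0,14,0],
  [0,0,14,0],
], claw=0.4)

```text
time: 12.98
ee_pos: [0.5899, 0.3461, 0.1702]
tcp_rot: [179.6, -0.3, 81.5]
wrist_force: [0.3, 0.8, -0.7]
opening: 0.0512
grasp_force: 0.0
```

>>> servo_tool([
  [-13.8,-34,0,-0.1],
  [-13.8,-34,0,-0.1],
  [-13.8,-34,0,-0.1],
  [-13.8,-34,0,-0.1],
  [-13.8,-34,0,-0.1],
  [-13.8,-34,0,-0.1],
  [-13.8,-34,0,-0.1],
  [-13.8,-34,0,-0.1],
  [-13.8,-34,0,-0.1],
  [-13.8,-34,0,-0.1],
  [-13.8,-34,0,-0.1],
  [-13.8,-34,0,-0.1],
  [-13.8,-34,0,-0.1],
])

```text
time: 14.07
ee_pos: [0.4506, 0.0057, 0.1631]
tcp_rot: [-180.0, -0.0, 75.8]
wrist_force: [0.2, 0.6, -1.2]
opening: 0.0511
grasp_force: 0.0
```

>>> servo_tool([
  [0,0,-3,0],
  [0,0,-6,0],
  [0,0,-9,0],
  [0,0,-12,0],
  [0,0,-13.5,0],
  [0,0,-14.6,0],
  [0,0,-15.3,0],
  [0,0,-15.7,0],
  [0,0,-15.7,0],
  [0,0,-15.7,0],
])

```text
time: 14.9
ee_pos: [0.4509, 0.0052, 0.0071]
tcp_rot: [179.9, -0.0, 75.8]
wrist_force: [0.3, 0.0, -0.1]
opening: 0.0517
grasp_force: 0.0
```

>>> servo_tool([
  [0,0,0,0],
  [0,0,0,0],
  [0,0,0,0],
  [0,0,0,0],
  [0,0,0,0],
  [0,0,0,0],
  [0,0,0,0],
  [0,0,0,0],
  [0,0,3,0],
  [0,0,7,0],
  [0,0,11,0],
  [0,0,15,0],
  [0,0,15,0],
  [0,0,15,0],
], claw=1)

```text
time: 16.07
ee_pos: [0.4516, 0.005, 0.1587]
tcp_rot: [179.7, -0.1, 75.8]
wrist_force: [0.8, -0.2, -1.9]
opening: 0.0268
grasp_force: 25.4
```

>>> servo_tool([
  [0.4,3.5,0,0.02],
  [0.8,7,0,0.04],
  [1.2,10.5,0,0.06],
  [1.6,14,0,0.08],
  [2,17.5,0,0.1],
  [2.4,21,0,0.1],
  [2.8,24.5,0,0.1],
  [3.2,28,0,0.1],
  [3.6,31.5,0,0.1],
  [4,35.4,0,0.1],
  [4,35.4,0,0.1],
  [4,35.4,0,0.1],
  [4,35.4,0,0.1],
])

```text
time: 17.15
ee_pos: [0.4897, 0.3586, 0.1546]
tcp_rot: [-179.9, 0.1, 81.6]
wrist_force: [-0.2, 0.2, -0.4]
opening: 0.0271
grasp_force: 25.3
```

>>> servo_tool([
  [0,0,-3,0],
  [0,0,-6,0],
  [0,0,-9,0],
  [0,0,-11,0],
  [0,0,-12.5,0],
  [0,0,-13.3,0],
  [0,0,-13.3,0],
  [0,0,-13.3,0],
])

```text
time: 17.82
ee_pos: [0.4905, 0.3583, 0.0238]
tcp_rot: [180.0, -0.0, 81.5]
wrist_force: [-0.4, 0.3, 0.2]
opening: 0.0266
grasp_force: 25.3
```

>>> servo_tool([
  [0,0,0,0],
  [0,0,0,0],
  [0,0,0,0],
  [0,0,0,0],
  [0,0,0,0],
  [0,0,1.5,0],
  [0,0,4,0],
  [0,0,8,0],
  [0,0,12,0],
  [0,0,14,0],
  [-5,-15,16,0],
  [-10,-25,16,0],
  [-10,-35,16,0],
  [-10,-35,16,0],
  [-10,-35,16,0],
  [-10,-35,16,0],
  [-10,-35,16,0],
  [-10,-35,16,0],
  [-10,-35,16,0],
], claw=0.4)

```text
time: 19.4
ee_pos: [0.3891, 0.0069, 0.1839]
tcp_rot: [179.9, 0.0, 81.5]
wrist_force: [0.4, 0.1, -0.0]
opening: 0.051
grasp_force: 0.0
```

```bash
python3 - <<'E'
from h import *
im=camera("top");s=camera("side")
cv2.imwrite("pics/end.png",np.hstack([cv2.resize(im[...,::-1],(400,300)),cv2.resize(s[...,::-1],(400,300))]))
a=cv2.resize(im[165:305,85:195],None,fx=3.5,fy=3.5);b=cv2.resize(im[165:305,375:485],None,fx=3.5,fy=3.5)
cv2.imwrite("pics/end_crop.png",np.hstack([a,b])[...,::-1]); print(get_obs()["time"])
E
```

```text
19.5
```

View pics/end.png

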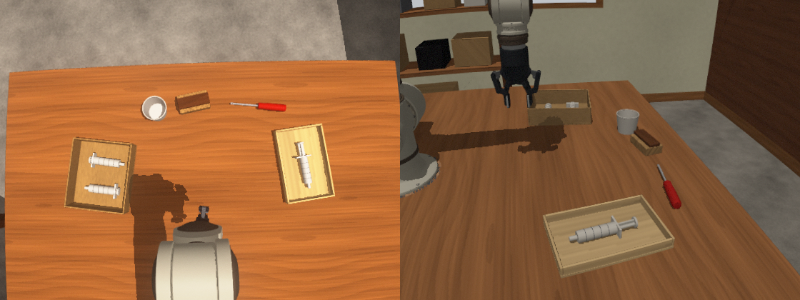

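View pics/end_crop.png

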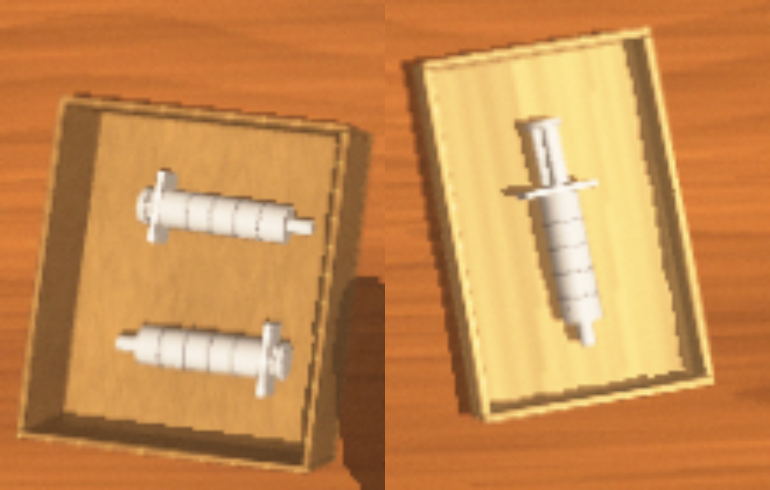

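The final pictures show both spent syringes flat in the carton, at crop (225,210) and (205,355). The drawn-out one is flat in the tray, at crop (560,230), with its plunger still out. The tub, sanding block and screwdriver haven't moved.

```bash
python3 -c "
from workcell import *
print(job_done())"
```

```text
the job is handed in; nothing more can be done
None
```

I handed the job in at about 19.5 s. Both spent syringes lie in the carton and the drawn-out one lies flat in the tray; the final pictures show the bystanders still in place, but no verdict came back.

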